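Blow stool rails clean for glue-up

TASK

First clear every dark offcut off the slotted blow-off rack into the yellow crate: the trigger must never be pulled while one still lies on the station. Then lay all the stool rails lengthwise in the rack, one to a lane, squeeze the fixed blow gun's trigger fully for about a second while they all lie there, and let it spring back. Finally lay all the rails flat on the white glue-up board, none stacked, and do not disturb the glue bottle, the round blank or the bar clamp.

Things in the scene. Friction and masses are not known exactly. Their poses are not given: they have to be found in the camera images.
- station: blow-off station: plywood base 335 x 250 x 18 mm fixed on the bench, with the slotted rack on its far half and a blue pistol blow gun strapped on its side on the near half. Origin: under the base, at bench level, on its centre line, 180 mm from its near edge; x runs along the lanes, away from the gun; y across them; z up
- rack (a point): centre of the slotted rack, level with the top of its two battens (40 mm above the bench), axes as the station's. The battens run along y at x = -45 and 45 mm, each 18 mm wide, open between. Each has four posts 16 mm thick, 35 mm high, at y = -105, -35, 35, 105 mm, parting three lanes
- lane1 (a point): middle of the middle lane, on the batten tops' level, axes as the station's; lanes are 54 mm clear between posts. A rail in a lane rests on both battens along x, its middle within 30 mm of this point along x and its centre 15 mm above it
- lane0 (a point): as lane1, for the lane 70 mm to -y
- lane2 (a point): as lane1, for the lane 70 mm to +y
- nozzle (a point): tip of the gun's black flat nozzle, 70 mm wide, 12 mm high, 65 mm above the bench. The barrel runs from here 129 mm to -x (station axes); at 108 mm from here its grip, a bar 26 (x) x 28 mm (z), points to +y, ends 118 mm from the barrel's axis and goes on as an orange hose
- gun_hold (a point): where to squeeze, fixed, 65 mm above the bench (47 above the base), axes as the station's: midway between the grip's back face, 20.5 mm to -x, and the front face of the fully squeezed trigger, 20.5 mm to +x. At rest that face is about 34 mm to +x. A gripper centred here from above and closed along x squeezes the trigger; all around is free
- trigger (a joint): angle of the red trigger (lever 74 mm long, 8 mm thick, 18 mm high, in front of the grip, hinged near the barrel about a vertical axis): 0 released, 0.30 rad fully squeezed at its stop; over 0.22 counts as squeezed. A spring returns it: about 4 N at gun_hold to start, 9 N at the end
- rail1: stool rail, pale wood: 130 mm long and 30 x 30 mm square, with a tenon 15 mm long, 22 mm wide and 12 mm thick on each end (160 mm over all), about 65 g. Origin at its centre, x along its length. 2 or 3 rails are there, starting on the black carrier board, or None
- rail2: stool rail as rail1, or None
- rail3: stool rail as rail1, or None
- offcut1: dark wood offcut 125 x 38 x 20 mm (x, y, z), about 70 g; origin at the centre of its underside, x along its length. 2 or 3 offcuts are there, starting in lanes of the rack, or None
- offcut2: dark wood offcut 115 x 32 x 24 mm, else as offcut1, or None
- offcut3: dark wood offcut 120 x 36 x 18 mm, else as offcut1, or None
- crate: yellow open crate fixed on the bench, outside 165 (x) x 205 (y) x 85 mm high, walls and floor 5 mm thick; origin: centre of its underside
- carrier: black carrier board fixed on the bench, 200 (x) x 230 (y) x 9 mm, on which the rails start; origin: centre of its underside
- glueboard: white glue-up board fixed on the bench, 200 (x) x 230 (y) x 9 mm, with no rim; origin: centre of its underside. A rail lying flat on it has its centre 24 mm above the bench
- bottle: bystander: white glue bottle with red cap, 60 mm across, 150 mm high, standing; origin at its foot
- blank: bystander: upright round wood blank, 60 mm across, 85 mm high; origin at its foot
- clamp: bystander: bar clamp lying on the bench, bar 240 mm long along its y, its jaws reach 85 mm to +x; origin under the bar's middle
Not all that is in view belongs to the job. Leave any green look-alike of the offcut1 alone.

How it is judged:
By the outcome, as a careful person would: the job done as asked, in the order asked, and still so for the second after the job is handed in, with the robot touching nothing.
Of rail1, rail2, rail3 only 2 to 3 are there at a start; the rules pass over those that are not, and their reading is None.
Of offcut1, offcut2, offcut3 only 2 to 3 are there at a start; the rules pass over those that are not, and their reading is None.
At some moment in a run one of rail1, rail2, rail3 may be knocked a few centimetres aside while the robot is not near it.
It also fails if it takes over 210 s, if anything falls off the work surface, if the arm or the gripper's body presses on something with over 40 N, if the wrist force passes 120 N, or if a joint passes its speed limit or range.

ROBOT

A 7-joint arm with a two-finger parallel gripper is mounted at the origin on the work surface. World frame = base frame: x ahead of the robot, y to its left, z up, the work surface at z = 0. Lengths are in m, angles in rad, forces in N, time in s.
With the tool pointing down it reaches from about 0.35 to 0.9 m from the base axis. Payload 8.1 kg.
Tool frame: the origin (TCP) lies at the very end of the fingers, on their centre line; the grasp point (between the pads) lies hold_point_z behind it (hold_point_z is the distance from the TCP to the grasp point, in m); z points along the fingers, y is the direction in which the jaws open and shut (so a half turn about z gives the same grasp; the last joint's range is limited). The gripper opens to 92 mm and grips with 3 to 60 N. Pads are 19 mm wide; open, the fingers measure 130 mm over their backs; the gripper's body (75 mm by 190 mm) begins 47 mm behind the grasp point.
Start: joints at [-1.284, 0.434, 0.025, 1.573, -0.012, 1.134, -0.075], TCP at [0.238, 0.578, 0.227] pointing down, gripper open.
Joint ranges: [-2.62, 2.62], [-0.44, 2.09], [-1.27, 1.32], [0.08, 2.57], [-1.32, 4.46], [0.12, 2], [-2.74, 2.74]. Speed limits (rad/s): [2.22, 2.22, 3.01, 3.01, 3.14, 3.14, 3.14].

INTERFACE

Orientations are given as [roll, pitch, yaw] about the fixed x, y, z axes, in that order (R = Rz(yaw) Ry(pitch) Rx(roll)).
In Python, from workcell import * gives the robot as it stands. The module is installed in compiled form; this text tells all that it offers.
- The arm moves only by the shell command python3 -m creep 'ROWS' [FORCE]. ROWS is JSON, a list of rows, each an object with "twist": the turn, a rotation vector about the tool's x, y, z in units of 6 degrees (1.0 is 6 degrees), a list of three; "translation": the shift along the tool's x, y, z in mm, a list of three; "hand": the opening, from 0 (shut) to 1 (fully open). A call has 1 to 8 rows; each row is the pose to reach, as a shift and turn from the pose commanded when the call began, along the tool's axes at that moment; what a row does not reach only later rows make up. A row lasts 1/12 s, in which the tool goes at most 41.7 mm and 7.16 degrees, less where a joint would pass 70% of its speed; a pose out of reach is approached as far as the arm can. A call with a gripper value outside its range is refused whole. The fingers move at their own pace and stop on an object; FORCE is the grip in N (left out, the last holds). Time passes only in rows, so rows that repeat a pose let the fingers close. It gives the time, the measured TCP pose, the force and the opening at its end, in the units of the state.
- get_obs(): the state, without advancing time (a new reading comes with each control period).
- capture(name): name is "scene" or "top"; returns (picture, depth): 384x512x3 uint8, blue, green, red; 384x512 float32, m along the optical axis (not along the pixel's ray), 0 where there is no reading.
- camera_params(name): a dict with "fx", "fy", "cx", "cy" (pixels), "camera_from_world" (4x4, takes a point from world to camera coordinates). Camera axes: x right, y up, looking along -z (the intrinsics and any distortion apply to the point x, -y, -z); pixel columns grow to the right and rows downward; lengths in m; the calibration is good to about 2 mm. A picture is of the moment at which its call begins. camera_params takes no time and is no camera call.
- close_job(): hands the job in, once; it reports no verdict.
The state is a dict: "clock": time; "q": joint angles; "joint_vel": joint speeds; "joint_efforts": joint torques, N m; "eef_pos": TCP position; "eef_rot": TCP orientation; "contact_force": force on the tool from outside, world axes, zero at the start; "wrist_torque": the same for the moment, N m; "finger_gap": finger opening in m.
Only numpy, scipy, OpenCV 4.12 (cv2) and the standard library are available. Lean on these libraries where they do the work, as an engineer would, in place of code of your own. Each camera call takes 0.05 s, during which the arm holds its last target. There are 200 camera calls.

## Working session

There is one attempt and no reset: what is moved stays moved. The work goes in short steps, Python scripts to look and compute and a shell command to move; the robot and the scene stay as the last step left them, time stands still between calls to the robot, and variables do not carry over. Pictures are saved under pics/ and viewed, about 12 in all and at most 16, crops included, and the job is handed in when it is done.

```bash
mkdir -p pics; python3 - <<'E'
from workcell import *
import cv2,numpy as np
o=get_obs();print({k:np.round(v,3).tolist() for k,v in o.items()})
for n in("scene","top"):
    p,d=capture(n);cv2.imwrite(f"pics/{n}0.png",p);np.save(f"pics/{n}0.npy",d)
    c=camera_params(n);print(n,c)
E
```

```text
{'clock': 0.0, 'q': [-1.284, 0.435, 0.025, 1.574, -0.012, 1.134, -0.075], 'joint_vel': [-0.001, -0.001, 0.001, -0.0, 0.0, -0.002, 0.001], 'joint_efforts': [-0.001, -66.783, 0.984, -31.446, -0.061, 0.043, 0.0], 'eef_pos': [0.237, 0.578, 0.226], 'eef_rot': [-3.14, 0.0, 2.752], 'contact_force': [-0.045, -0.39, -0.142], 'wrist_torque': [0.019, -0.027, -0.025], 'finger_gap': 0.092}
scene {'fx': 432.95446685311697, 'fy': 432.95446685311697, 'cx': 258.2008928566659, 'cy': 192.37378148469895, 'camera_from_world': array([[-0.60502039,  0.79608213, -0.01426757,  0.33449541],
       [-0.46885659, -0.34173235,  0.8144891 ,  0.19947751],
       [ 0.64352453,  0.49947196,  0.58000339, -1.66536579],
       [ 0.        ,  0.        ,  0.        ,  1.        ]])}
top {'fx': 417.55541205191184, 'fy': 417.55541205191184, 'cx': 258.1096249180713, 'cy': 188.39043623033933, 'camera_from_world': array([[ 0.01747916, -0.99979753,  0.00996889, -0.00883312],
       [ 0.98888913,  0.01875883,  0.14746661, -0.57725464],
       [-0.14762375,  0.00728053,  0.9890168 , -1.26074815],
       [ 0.        ,  0.        ,  0.        ,  1.        ]])}
```

View pics/top0.png

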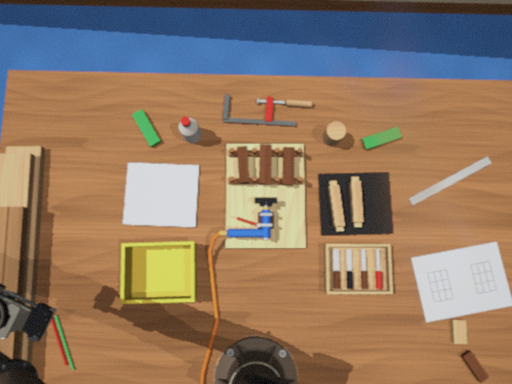

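View pics/scene0.png

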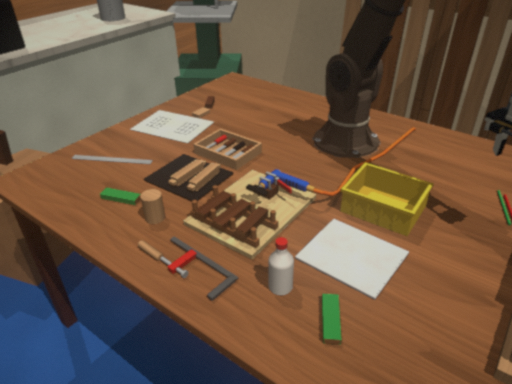

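The top view shows the station at about (265,195) with three dark offcuts in its lanes at (242,166), (265,165) and (288,166). Two pale rails lie on the black carrier at (336,205) and (357,202). The white glue board is at (162,195) and the crate at (158,272). The other white sheet, at (462,281), has printed grids, so it is only paper. The green blocks are look-alikes.

Next I measure these and check them in an enlarged crop.

```bash
cat > h.py <<'E'
from workcell import *
import cv2,numpy as np
C={n:camera_params(n) for n in("scene","top")}
def ray(n,u,v):
    c=C[n];M=c["camera_from_world"];R=M[:3,:3];o=-R.T@M[:3,3]
    return o,R.T@np.array([(u-c["cx"])/c["fx"],-(v-c["cy"])/c["fy"],-1])
def onz(n,u,v,z):
    o,d=ray(n,u,v);return o+d*(z-o[2])/d[2]
def cloud(n,d):
    v,u=np.mgrid[:384,:512];c=C[n];M=c["camera_from_world"]
    P=np.stack([(u-c["cx"])/c["fx"]*d,-(v-c["cy"])/c["fy"]*d,-d],-1)
    return (P-M[:3,3])@M[:3,:3]
def rects(p,lo,hi,z,box,amin=60,n="top"):
    """blobs by HSV in pixel box -> world centre, length angle, size on plane z"""
    m=cv2.inRange(cv2.cvtColor(p,cv2.COLOR_BGR2HSV),lo,hi);k=np.zeros_like(m);u0,v0,u1,v1=box;k[v0:v1,u0:u1]=m[v0:v1,u0:u1]
    out=[]
    for c in cv2.findContours(k,cv2.RETR_EXTERNAL,cv2.CHAIN_APPROX_NONE)[0]:
        if cv2.contourArea(c)<amin: continue
        W=np.array([onz(n,*q[0],z)[:2] for q in c],np.float32)*1000
        r=cv2.minAreaRect(W);b=cv2.boxPoints(r);e=b[1]-b[0],b[2]-b[1];L=max(e,key=np.linalg.norm)
        a=np.degrees(np.arctan2(L[1],L[0]))%180
        M=cv2.moments(c);out.append(((M["m10"]/M["m00"],M["m01"]/M["m00"]),np.round(r[0],1),round(float(a),1),np.round(sorted(r[1]),1)))
    return out
E
python3 - <<'E'
from h import *
p=cv2.imread("pics/top0.png");d=np.load("pics/top0.npy");P=cloud("top",d)*1000
hsv=cv2.cvtColor(p,cv2.COLOR_BGR2HSV)
for u,v in[(242,166),(265,165),(288,166),(336,205),(357,202),(162,195),(158,275),(265,202),(240,233),(235,200),(345,228)]:print((u,v),hsv[v,u],P[v,u].round())
print("board",rects(p,(0,0,170),(180,40,255),9,(110,150,210,240)))
print("crate",rects(p,(22,150,80),(35,255,255),85,(100,225,215,315)))
print("base",rects(p,(15,50,130),(32,150,255),18,(220,135,312,255)))
print("carrier",rects(p,(0,0,0),(180,255,45),9,(312,165,400,242)))
print("rails",rects(p,(8,50,130),(32,200,255),39,(322,172,388,236)))
print("blue",rects(p,(100,120,80),(130,255,255),79,(215,190,312,255)))
cv2.imwrite("pics/c1.png",cv2.resize(p[135:255,215:400],None,fx=4,fy=4,interpolation=cv2.INTER_CUBIC))
E
```

```text
(242, 166) [ 11 145 123] [644.  53.  62.]
(265, 165) [ 12 151 123] [650. -18.  55.]
(288, 166) [ 10 142 131] [648. -90.  55.]
(336, 205) [ 16  93 212] [ 530. -242.   42.]
(357, 202) [ 17  94 210] [ 541. -309.   36.]
(162, 195) [ 98   5 219] [556. 308.   6.]
(158, 275) [ 31 142 216] [305. 309.   2.]
(265, 202) [150   4  61] [532. -20.  69.]
(240, 233) [108 175 211] [436.  54.  81.]
(235, 200) [ 28  62 215] [543.  74.  17.]
(345, 228) [160  35  44] [ 461. -276.   10.]
board [((160.68509041282837, 194.37336517684523), array([ -622.1, -1730.3]), 88.8, array([1164.6, 1338.9]))]
crate [((143.47966254896053, 276.0087375715577), array([  5205.4, -19165.6]), 92.7, array([11198.4, 13773.5]))]
base [((276.77972283005107, 166.8840262582057), array([-2979.5,   888.1]), 0.7, array([490.1, 871. ])), ((253.62700228832952, 166.9717772692601), array([-2959.7,   -68.3]), 1.1, array([448.9, 869.9])), ((264.23126911314984, 207.48866863259065), array([-1858.5,   335.5]), 1.0, array([3424.4, 4345.9]))]
carrier [((345.6804407713498, 211.9449035812672), array([-403.1, 1694.6]), 4.9, array([113.5, 835.3]))]
rails [((336.4039426523297, 205.30215053763442), array([-3837.2,  7427.9]), 7.4, array([ 961.3, 4692.7])), ((356.5576154125772, 201.1319520174482), array([-4267.4,  9262.1]), 2.5, array([1014. , 4595.7]))]
blue [((250.24790919952207, 232.48028673835125), array([-3107.8,  -960.7]), 91.0, array([1660.3, 7782.1]))]
```

View pics/c1.png

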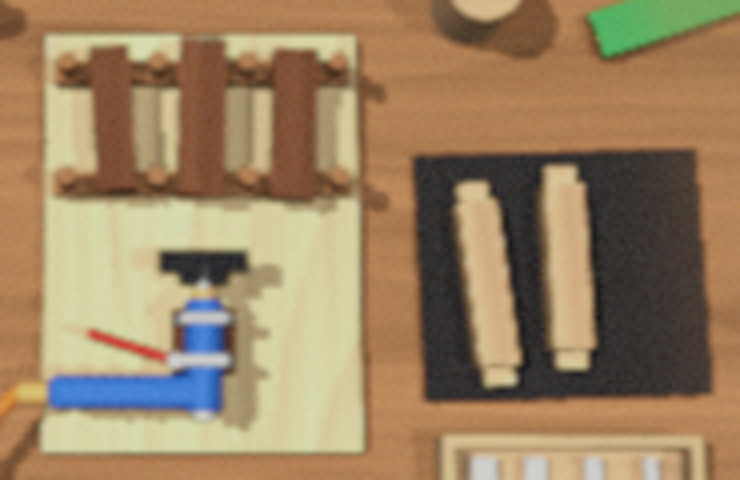

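The crop confirms three dark offcuts, one to a lane, and two rails. The red trigger is in front of the blue grip, which points to +y (image left). My plane heights were in mm instead of m, so I'll fix that.

```bash
sed -i 's/onz(n,\*q\[0\],z)/onz(n,*q[0],z\/1000)/' h.py; python3 - <<'E'
from h import *
p=cv2.imread("pics/top0.png");d=np.load("pics/top0.npy")
f=lambda n,*a:[print(n,np.round(r[0]),*r[1:]) for r in rects(p,*a)]
f("board",(0,0,170),(180,40,255),9,(110,150,210,240))
f("crate",(22,100,60),(38,255,255),85,(100,225,203,315))
f("base",(20,30,100),(34,110,255),18,(220,135,312,255))
f("carrier",(0,0,0),(180,255,70),9,(312,165,400,242))
f("rails",(8,50,130),(32,200,255),39,(322,172,388,236))
f("blue",(100,120,80),(125,255,255),79,(215,190,312,255))
f("offc",(0,100,40),(15,255,175),62,(230,140,302,188),150)
f("noz",(0,0,0),(180,60,80),71,(245,190,290,212),40)
f("trig",(0,150,100),(6,255,255),74,(228,212,270,228),20)
E
```

```text
board [161. 194.] [558.6 311.7] 88.8 [201. 231.]
crate [158. 272.] [318.7 292.3] 92.1 [178.5 220.1]
base [267. 215.] [494.8 -22.1] 90.3 [205.  252.1]
base [300. 167.] [ 653.2 -130.1] 0.3 [28.9 65.5]
base [277. 166.] [653.3 -57.9] 0.7 [32.2 62.3]
base [254. 166.] [650.2  15.9] 1.1 [32.2 65.3]
base [231. 167.] [650.7  86.5] 1.7 [38.4 75.1]
base [287. 146.] [721.  -88.1] 87.2 [ 25.6 107.8]
base [243. 145.] [717.3  54.1] 93.7 [ 26.3 107.1]
carrier [354. 204.] [ 540.5 -307.9] 92.6 [194.1 222.2]
rails [336. 205.] [ 529.8 -243.4] 7.4 [ 33.  161.1]
rails [357. 201.] [ 544.6 -306.4] 2.5 [ 34.8 157.8]
blue [250. 232.] [441.2  26.9] 91.0 [ 26.8 125.6]
offc [266. 164.] [658.3 -20.1] 91.2 [139.6 222.2]
noz [265. 201.] [533.3 -21.3] 91.1 [21.4 57.8]
```

```bash
python3 - <<'E'
from h import *
g=lambda x,y,z:(onz("top",x/4+214.6,y/4+134.6,z/1000)[:2]*1000).round(1)
print("base",[g(*q,18) for q in[(43,35),(357,35),(365,452),(42,452)]])
print("posts",[g(*q,75) for q in[(70,65),(160,65),(247,65),(340,66),(66,180),(158,177),(247,180),(338,182)]])
print("offcuts ends mid",[g(*q,61) for q in[(111,47),(116,192),(204,42),(201,194),(295,51),(294,199)]])
print("grip end, axis",g(50,392,79),g(205,390,79),"nozzle front",g(203,252,71),g(160,252,71),g(247,252,71), "trigger",g(90,332,74),g(165,356,74))
E
cat > grid.py <<'E'
E
rm grid.py
```

```text
base [array([726.2, 109.9]), array([ 731.3, -144. ]), array([ 397.1, -150.7]), array([392.7, 101. ])]
posts [array([688. ,  84.2]), array([689.4,  14.8]), array([690.7, -52.3]), array([ 691.4, -124.2]), array([598.1,  84.8]), array([601.7,  14.7]), array([600.7, -53.3]), array([ 600.5, -122.9])]
offcuts ends mid [array([706.4,  53.4]), array([591.8,  46.9]), array([711.9, -19.2]), array([591.5, -18.7]), array([706.1, -90.4]), array([589. , -90.5])]
grip end, axis [436.8  92.2] [440.3 -23.5] nozzle front [545.2 -20.6] [544.6  12.1] [545.8 -54.1] trigger [482.5  63.7] [465.5   6.8]
```

```bash
python3 - <<'E'
from h import *
import workcell
print([ (k,getattr(workcell,k)) for k in dir(workcell) if not k.startswith("_") and not callable(getattr(workcell,k)) and "module" not in str(type(getattr(workcell,k)))][:20])
P=cloud("top",np.load("pics/top0.npy"))*1000
def med(u0,v0,u1,v1,a,b):
    Q=P[v0:v1,u0:u1].reshape(-1,3);Q=Q[(Q[:,2]>a)&(Q[:,2]<b)];return len(Q),np.median(Q,0).round(),np.percentile(Q,[2,98],axis=0).round().tolist()
print("crate rim",med(110,230,208,312,75,95))
print("bottle",med(170,110,205,148,130,170));print("blank",med(320,115,352,148,75,95))
print("offc tops",med(234,155,250,178,52,70),med(258,155,272,178,52,70),med(282,155,296,178,52,70))
print("rails",med(325,175,347,235,30,48))
E
```

```text
[('hold_point_z', 0.0188)]
crate rim (941, array([314., 297.,  84.]), [[229.0, 184.0, 77.0], [406.0, 399.0, 89.0]])
bottle (81, array([756., 218., 150.]), [[745.0, 206.0, 136.0], [769.0, 232.0, 154.0]])
blank (297, array([ 756., -236.,   85.]), [[730.0, -262.0, 77.0], [785.0, -208.0, 90.0]])
offc tops (236, array([644.,  50.,  64.]), [[609.0, 34.0, 58.0], [678.0, 66.0, 69.0]]) (275, array([646., -19.,  60.]), [[611.0, -37.0, 54.0], [680.0, -2.0, 65.0]]) (270, array([647., -93.,  58.]), [[612.0, -109.0, 53.0], [683.0, -74.0, 63.0]])
rails (440, array([ 527., -245.,   39.]), [[458.0, -264.0, 31.0], [600.0, -226.0, 43.0]])
```

```bash
python3 -m creep '[{"twist":[0,0,-1],"translation":[0,0,-10],"hand":0.6},{"twist":[0,0,-2],"translation":[0,0,-10],"hand":0.6},{"twist":[0,0,-3],"translation":[0,0,-10],"hand":0.6},{"twist":[0,0,-3.7],"translation":[0,0,-10],"hand":0.6},{"twist":[0,0,-3.7],"translation":[0,0,-10],"hand":0.6}]' 25
```

```text
clock: 0.52
eef_pos: [0.2376, 0.5778, 0.2363]
eef_rot: [-3.141, -0.0, -3.141]
contact_force: [-0.5, 1.0, 0.3]
finger_gap: 0.0632
```

```bash
python3 -m creep '[{"twist":[0,0,-0.3],"translation":[-205,-264,0],"hand":0.55},{"twist":[0,0,-0.3],"translation":[-205,-264,0],"hand":0.55},{"twist":[0,0,-0.3],"translation":[-205,-264,0],"hand":0.55},{"twist":[0,0,-0.3],"translation":[-205,-264,0],"hand":0.55},{"twist":[0,0,-0.3],"translation":[-205,-264,0],"hand":0.55},{"twist":[0,0,-0.3],"translation":[-205,-264,0],"hand":0.55},{"twist":[0,0,-0.3],"translation":[-205,-264,0],"hand":0.55},{"twist":[0,0,-0.3],"translation":[-205,-264,0],"hand":0.55}]'
python3 -m creep '[{"twist":[0,0,0],"translation":[-206,-264,40],"hand":0.55},{"twist":[0,0,0],"translation":[-206,-264,40],"hand":0.55},{"twist":[0,0,0],"translation":[-206,-264,40],"hand":0.55},{"twist":[0,0,0],"translation":[-206,-264,40],"hand":0.55},{"twist":[0,0,0],"translation":[-206,-264,90],"hand":0.55},{"twist":[0,0,0],"translation":[-206,-264,90],"hand":0.55},{"twist":[0,0,0],"translation":[-206,-264,90],"hand":0.55},{"twist":[0,0,0],"translation":[-206,-264,90],"hand":0.55}]'
```

```text
clock: 1.18
eef_pos: [0.4421, 0.3125, 0.2367]
eef_rot: [3.141, -0.0, -3.116]
contact_force: [1.2, 0.7, -0.1]
finger_gap: 0.0504
clock: 1.85
eef_pos: [0.6459, 0.0667, 0.1522]
eef_rot: [3.142, -0.0, -3.116]
contact_force: [0.6, 0.3, -0.6]
finger_gap: 0.0504
```

```bash
python3 -m creep '[{"twist":[0,0,0],"translation":[0,0,0],"hand":0.55},{"twist":[0,0,0],"translation":[0,0,0],"hand":0.55},{"twist":[0,0,0],"translation":[0,0,0],"hand":0.55}]'
```

```text
clock: 2.1
eef_pos: [0.6447, 0.0687, 0.1527]
eef_rot: [3.141, -0.001, -3.115]
contact_force: [-0.4, 1.1, 0.6]
finger_gap: 0.0506
```

```bash
python3 -m creep '[{"twist":[0,0,0],"translation":[-2,-18.5,0],"hand":0.55},{"twist":[0,0,0],"translation":[-2,-18.5,30],"hand":0.55},{"twist":[0,0,0],"translation":[-2,-18.5,60],"hand":0.55},{"twist":[0,0,0],"translation":[-2,-18.5,80],"hand":0.55},{"twist":[0,0,0],"translation":[-2,-18.5,100],"hand":0.55},{"twist":[0,0,0],"translation":[-2,-18.5,119],"hand":0.55},{"twist":[0,0,0],"translation":[-2,-18.5,119],"hand":0.55}]'
python3 -m creep '[{"twist":[0,0,0],"translation":[0,0,0],"hand":0.2},{"twist":[0,0,0],"translation":[0,0,0],"hand":0.2},{"twist":[0,0,0],"translation":[0,0,0],"hand":0.2},{"twist":[0,0,0],"translation":[0,0,0],"hand":0.2},{"twist":[0,0,0],"translation":[0,0,0],"hand":0.2}]' 25
```

```text
clock: 2.68
eef_pos: [0.6448, 0.0521, 0.0313]
eef_rot: [3.141, -0.005, -3.111]
contact_force: [-2.2, -0.7, 0.2]
finger_gap: 0.0506
clock: 3.1
eef_pos: [0.6487, 0.0506, 0.036]
eef_rot: [3.141, 0.003, -3.112]
contact_force: [-1.5, 1.0, 7.2]
finger_gap: 0.0321
```

```bash
python3 -m creep '[{"twist":[0,0,0],"translation":[0,0,-30],"hand":0.2},{"twist":[0,0,0],"translation":[0,0,-70],"hand":0.2},{"twist":[0,0,0],"translation":[0,0,-110],"hand":0.2},{"twist":[0,0,0],"translation":[40,37,-125],"hand":0.2},{"twist":[0,0,0],"translation":[160,148,-125],"hand":0.2},{"twist":[0,0,0],"translation":[160,148,-125],"hand":0.2},{"twist":[0,0,0],"translation":[160,148,-125],"hand":0.2},{"twist":[0,0,0],"translation":[160,148,-125],"hand":0.2}]'
python3 -m creep '[{"twist":[0,0,0.3],"translation":[160,149,0],"hand":0.2},{"twist":[0,0,0.3],"translation":[160,149,0],"hand":0.2},{"twist":[0,0,0.3],"translation":[160,149,0],"hand":0.2},{"twist":[0,0,0.3],"translation":[160,149,0],"hand":0.2},{"twist":[0,0,0.3],"translation":[160,149,0],"hand":0.2},{"twist":[0,0,0.3],"translation":[160,149,0],"hand":0.2},{"twist":[0,0,0.3],"translation":[160,149,0],"hand":0.2},{"twist":[0,0,0.3],"translation":[160,149,0],"hand":0.2}]'
```

```text
clock: 3.77
eef_pos: [0.4903, 0.1867, 0.1598]
eef_rot: [3.141, 0.001, -3.113]
contact_force: [-0.7, 0.7, -0.5]
finger_gap: 0.0321
clock: 4.43
eef_pos: [0.3275, 0.3304, 0.1594]
eef_rot: [3.141, 0.001, 3.141]
contact_force: [0.1, 0.2, -1.2]
finger_gap: 0.0326
```

```bash
python3 -m creep '[{"twist":[0,0,0],"translation":[9,5,0],"hand":0.2},{"twist":[0,0,0],"translation":[9,5,40],"hand":0.2},{"twist":[0,0,0],"translation":[9,5,80],"hand":0.2},{"twist":[0,0,0],"translation":[9,5,110],"hand":0.2},{"twist":[0,0,0],"translation":[9,5,124],"hand":0.2},{"twist":[0,0,0],"translation":[9,5,124],"hand":0.2},{"twist":[0,0,0],"translation":[9,5,124],"hand":0.2}]'
python3 -m creep '[{"twist":[0,0,0],"translation":[0,0,0],"hand":0.5},{"twist":[0,0,0],"translation":[0,0,0],"hand":0.5},{"twist":[0,0,0],"translation":[0,0,0],"hand":0.5},{"twist":[0,0,0],"translation":[0,0,-30],"hand":0.55},{"twist":[0,0,0],"translation":[0,0,-70],"hand":0.55},{"twist":[0,0,0],"translation":[0,0,-110],"hand":0.55},{"twist":[0,0,0],"translation":[-10,-10,-120],"hand":0.55},{"twist":[0,0,0],"translation":[-10,-10,-120],"hand":0.55}]'
python3 - <<'E'
from h import *
p,d=capture("top");cv2.imwrite("pics/top1.png",p)
f=lambda n,*a:[print(n,np.round(r[0]),*r[1:]) for r in rects(p,*a)]
f("crate",(0,100,40),(15,255,175),29,(120,240,200,305))
E
```

```text
clock: 5.02
eef_pos: [0.319, 0.3342, 0.0347]
eef_rot: [-3.14, -0.001, 3.137]
contact_force: [-0.5, -0.0, -1.2]
finger_gap: 0.0323
clock: 5.68
eef_pos: [0.3315, 0.3257, 0.1592]
eef_rot: [3.136, 0.006, 3.137]
contact_force: [0.5, -0.6, -0.8]
finger_gap: 0.0505
crate [197. 275.] [312.9 257.8] 2.2 [159.9 185.3]
```

```bash
python3 -m creep '[{"twist":[0,0,0],"translation":[-170,-180,0],"hand":0.55},{"twist":[0,0,0],"translation":[-170,-180,0],"hand":0.55},{"twist":[0,0,0],"translation":[-170,-180,0],"hand":0.55},{"twist":[0,0,0],"translation":[-170,-180,0],"hand":0.55},{"twist":[0,0,0],"translation":[-170,-180,0],"hand":0.55},{"twist":[0,0,0],"translation":[-170,-180,0],"hand":0.55},{"twist":[0,0,0],"translation":[-170,-180,0],"hand":0.55}]'
python3 -m creep '[{"twist":[0,0,0],"translation":[-147,-164,0],"hand":0.55},{"twist":[0,0,0],"translation":[-147,-164,0],"hand":0.55},{"twist":[0,0,0],"translation":[-147,-164,0],"hand":0.55},{"twist":[0,0,0],"translation":[-147,-164,0],"hand":0.55},{"twist":[0,0,0],"translation":[-147,-164,0],"hand":0.55},{"twist":[0,0,0],"translation":[-147,-164,0],"hand":0.55},{"twist":[0,0,0],"translation":[-147,-164,0],"hand":0.55},{"twist":[0,0,0],"translation":[-147,-164,0],"hand":0.55}]'
```

```text
clock: 6.32
eef_pos: [0.5024, 0.1374, 0.1542]
eef_rot: [-3.138, 0.002, 3.13]
contact_force: [0.6, -0.8, 0.3]
finger_gap: 0.0508
clock: 6.98
eef_pos: [0.6439, -0.0193, 0.1534]
eef_rot: [3.141, -0.002, 3.138]
contact_force: [0.1, 0.5, -0.8]
finger_gap: 0.0507
```

```bash
python3 -m creep '[{"twist":[0,0,0],"translation":[-6,0,30],"hand":0.55},{"twist":[0,0,0],"translation":[-6,0,60],"hand":0.55},{"twist":[0,0,0],"translation":[-6,0,90],"hand":0.55},{"twist":[0,0,0],"translation":[-6,0,110],"hand":0.55},{"twist":[0,0,0],"translation":[-6,0,119],"hand":0.55},{"twist":[0,0,0],"translation":[-6,0,119],"hand":0.55},{"twist":[0,0,0],"translation":[-6,0,119],"hand":0.55}]'
python3 -m creep '[{"twist":[0,0,0],"translation":[0,0,0],"hand":0.2},{"twist":[0,0,0],"translation":[0,0,0],"hand":0.2},{"twist":[0,0,0],"translation":[0,0,0],"hand":0.2},{"twist":[0,0,0],"translation":[0,0,0],"hand":0.2},{"twist":[0,0,0],"translation":[0,0,-30],"hand":0.2},{"twist":[0,0,0],"translation":[0,0,-70],"hand":0.2},{"twist":[0,0,0],"translation":[0,0,-110],"hand":0.2},{"twist":[0,0,0],"translation":[10,10,-125],"hand":0.2}]' 25
```

```text
clock: 7.57
eef_pos: [0.6504, -0.0182, 0.0363]
eef_rot: [3.141, -0.0, 3.141]
contact_force: [0.7, 0.3, 0.6]
finger_gap: 0.0504
clock: 8.23
eef_pos: [0.6445, -0.0125, 0.1672]
eef_rot: [-3.14, 0.009, 3.136]
contact_force: [1.1, -0.2, -0.3]
finger_gap: 0.0377
```

```bash
python3 -m creep '[{"twist":[0,0,0],"translation":[170,136,0],"hand":0.2},{"twist":[0,0,0],"translation":[170,136,0],"hand":0.2},{"twist":[0,0,0],"translation":[170,136,0],"hand":0.2},{"twist":[0,0,0],"translation":[170,136,0],"hand":0.2},{"twist":[0,0,0],"translation":[170,136,0],"hand":0.2},{"twist":[0,0,0],"translation":[170,136,0],"hand":0.2},{"twist":[0,0,0],"translation":[170,136,0],"hand":0.2}]'
python3 -m creep '[{"twist":[0,0,0],"translation":[152,121,0],"hand":0.2},{"twist":[0,0,0],"translation":[152,121,0],"hand":0.2},{"twist":[0,0,0],"translation":[152,121,0],"hand":0.2},{"twist":[0,0,0],"translation":[152,121,0],"hand":0.2},{"twist":[0,0,0],"translation":[152,121,0],"hand":0.2},{"twist":[0,0,0],"translation":[152,121,0],"hand":0.2},{"twist":[0,0,0],"translation":[152,121,0],"hand":0.2}]'
```

```text
clock: 8.82
eef_pos: [0.4685, 0.1293, 0.1614]
eef_rot: [3.14, -0.001, -3.139]
contact_force: [-0.1, 0.1, -0.4]
finger_gap: 0.0379
clock: 9.4
eef_pos: [0.3197, 0.2489, 0.1614]
eef_rot: [3.141, 0.001, 3.141]
contact_force: [1.2, 0.3, -1.3]
finger_gap: 0.0378
```

```bash
python3 -m creep '[{"twist":[0,0,0],"translation":[2,0,40],"hand":0.2},{"twist":[0,0,0],"translation":[2,0,80],"hand":0.2},{"twist":[0,0,0],"translation":[2,0,110],"hand":0.2},{"twist":[0,0,0],"translation":[2,0,126],"hand":0.2},{"twist":[0,0,0],"translation":[2,0,126],"hand":0.2},{"twist":[0,0,0],"translation":[2,0,126],"hand":0.2}]'
python3 -m creep '[{"twist":[0,0,0],"translation":[0,0,0],"hand":0.52},{"twist":[0,0,0],"translation":[0,0,0],"hand":0.52},{"twist":[0,0,0],"translation":[0,0,0],"hand":0.52},{"twist":[0,0,0],"translation":[0,0,-30],"hand":0.55},{"twist":[0,0,0],"translation":[0,0,-70],"hand":0.55},{"twist":[0,0,0],"translation":[0,0,-110],"hand":0.55},{"twist":[0,0,0],"translation":[-20,-20,-122],"hand":0.55},{"twist":[0,0,0],"translation":[-20,-20,-122],"hand":0.55}]'
python3 -m creep '[{"twist":[0,0,0],"translation":[-155,-160,0],"hand":0.55},{"twist":[0,0,0],"translation":[-155,-160,0],"hand":0.55},{"twist":[0,0,0],"translation":[-155,-160,0],"hand":0.55},{"twist":[0,0,0],"translation":[-155,-160,0],"hand":0.55},{"twist":[0,0,0],"translation":[-155,-160,0],"hand":0.55},{"twist":[0,0,0],"translation":[-155,-160,0],"hand":0.55},{"twist":[0,0,0],"translation":[-155,-160,0],"hand":0.55}]'
python3 -m creep '[{"twist":[0,0,0],"translation":[-155,-160,0],"hand":0.55},{"twist":[0,0,0],"translation":[-155,-160,0],"hand":0.55},{"twist":[0,0,0],"translation":[-155,-160,0],"hand":0.55},{"twist":[0,0,0],"translation":[-155,-160,0],"hand":0.55},{"twist":[0,0,0],"translation":[-155,-160,0],"hand":0.55},{"twist":[0,0,0],"translation":[-155,-160,0],"hand":0.55},{"twist":[0,0,0],"translation":[-155,-160,0],"hand":0.55},{"twist":[0,0,0],"translation":[-155,-160,0],"hand":0.55}]'
```

```text
clock: 9.9
eef_pos: [0.3186, 0.247, 0.0346]
eef_rot: [-3.14, -0.001, 3.137]
contact_force: [0.4, 0.7, -0.3]
finger_gap: 0.0377
clock: 10.57
eef_pos: [0.3417, 0.2275, 0.1614]
eef_rot: [3.136, 0.008, 3.137]
contact_force: [1.1, -0.1, -0.9]
finger_gap: 0.0506
clock: 11.15
eef_pos: [0.4946, 0.0637, 0.1574]
eef_rot: [-3.14, 0.003, 3.133]
contact_force: [0.6, -0.2, -0.3]
finger_gap: 0.0501
clock: 11.82
eef_pos: [0.6462, -0.0922, 0.1566]
eef_rot: [3.141, -0.001, 3.138]
contact_force: [-0.3, 0.2, -0.7]
finger_gap: 0.0507
```

```bash
python3 -m creep '[{"twist":[0,0,0],"translation":[-2,1,30],"hand":0.55},{"twist":[0,0,0],"translation":[-2,1,60],"hand":0.55},{"twist":[0,0,0],"translation":[-2,1,90],"hand":0.55},{"twist":[0,0,0],"translation":[-2,1,110],"hand":0.55},{"twist":[0,0,0],"translation":[-2,1,123],"hand":0.55},{"twist":[0,0,0],"translation":[-2,1,123],"hand":0.55},{"twist":[0,0,0],"translation":[-2,1,123],"hand":0.55}]'
python3 -m creep '[{"twist":[0,0,0],"translation":[0,0,0],"hand":0.2},{"twist":[0,0,0],"translation":[0,0,0],"hand":0.2},{"twist":[0,0,0],"translation":[0,0,0],"hand":0.2},{"twist":[0,0,0],"translation":[0,0,0],"hand":0.2},{"twist":[0,0,0],"translation":[0,0,-30],"hand":0.2},{"twist":[0,0,0],"translation":[0,0,-70],"hand":0.2},{"twist":[0,0,0],"translation":[0,0,-110],"hand":0.2},{"twist":[0,0,0],"translation":[0,0,-130],"hand":0.2}]' 25
python3 -m creep '[{"twist":[0,0,0],"translation":[165,191,0],"hand":0.2},{"twist":[0,0,0],"translation":[165,191,0],"hand":0.2},{"twist":[0,0,0],"translation":[165,191,0],"hand":0.2},{"twist":[0,0,0],"translation":[165,191,0],"hand":0.2},{"twist":[0,0,0],"translation":[165,191,0],"hand":0.2},{"twist":[0,0,0],"translation":[165,191,0],"hand":0.2},{"twist":[0,0,0],"translation":[165,191,0],"hand":0.2},{"twist":[0,0,0],"translation":[165,191,0],"hand":0.2}]'
python3 -m creep '[{"twist":[0,0,0],"translation":[165,191,0],"hand":0.2},{"twist":[0,0,0],"translation":[165,191,0],"hand":0.2},{"twist":[0,0,0],"translation":[165,191,0],"hand":0.2},{"twist":[0,0,0],"translation":[165,191,0],"hand":0.2},{"twist":[0,0,0],"translation":[165,191,0],"hand":0.2},{"twist":[0,0,0],"translation":[165,191,0],"hand":0.2},{"twist":[0,0,0],"translation":[165,191,0],"hand":0.2},{"twist":[0,0,0],"translation":[165,191,0],"hand":0.2}]'
```

```text
clock: 12.4
eef_pos: [0.6482, -0.0903, 0.0343]
eef_rot: [3.141, -0.001, 3.14]
contact_force: [-0.0, -0.4, 1.2]
finger_gap: 0.0504
clock: 13.07
eef_pos: [0.6504, -0.0923, 0.1694]
eef_rot: [-3.141, 0.006, 3.139]
contact_force: [1.8, -0.5, -0.6]
finger_gap: 0.0359
clock: 13.73
eef_pos: [0.4826, 0.1022, 0.1645]
eef_rot: [3.14, 0.0, -3.139]
contact_force: [0.0, -0.7, -0.4]
finger_gap: 0.0357
clock: 14.4
eef_pos: [0.3193, 0.2928, 0.1643]
eef_rot: [3.141, 0.001, -3.14]
contact_force: [0.2, -0.0, -0.8]
finger_gap: 0.0357
```

```bash
python3 -m creep '[{"twist":[0,0,0],"translation":[1,0,40],"hand":0.2},{"twist":[0,0,0],"translation":[1,0,80],"hand":0.2},{"twist":[0,0,0],"translation":[1,0,110],"hand":0.2},{"twist":[0,0,0],"translation":[1,0,124],"hand":0.2},{"twist":[0,0,0],"translation":[1,0,124],"hand":0.2},{"twist":[0,0,0],"translation":[1,0,124],"hand":0.2}]'
python3 -m creep '[{"twist":[0,0,0],"translation":[0,0,0],"hand":0.5},{"twist":[0,0,0],"translation":[0,0,0],"hand":0.5},{"twist":[0,0,0],"translation":[0,0,0],"hand":0.5},{"twist":[0,0,0],"translation":[0,0,-30],"hand":0.6},{"twist":[0,0,0],"translation":[0,0,-70],"hand":0.6},{"twist":[0,0,0],"translation":[0,0,-110],"hand":0.6},{"twist":[0,0,0],"translation":[-80,-20,-122],"hand":0.6},{"twist":[0,0,0],"translation":[-120,0,-122],"hand":0.6}]'
python3 - <<'E'
from h import *
p,d=capture("top");cv2.imwrite("pics/top2.png",p)
for r in rects(p,(8,50,130),(32,200,255),39,(312,172,400,242)):print(np.round(r[0]),*r[1:])
E
```

```text
clock: 14.9
eef_pos: [0.3199, 0.2896, 0.0397]
eef_rot: [-3.14, -0.0, 3.136]
contact_force: [-0.6, -0.3, -0.4]
finger_gap: 0.0359
clock: 15.57
eef_pos: [0.4006, 0.2859, 0.1635]
eef_rot: [3.137, 0.004, -3.141]
contact_force: [0.7, 1.4, -0.7]
finger_gap: 0.0553
[336. 205.] [ 529.8 -243.4] 7.4 [ 33.  161.1]
[357. 201.] [ 543.3 -306.3] 2.7 [ 34.4 160.5]
[358. 216.] [ 528.  -304.8] 91.0 [216.4 279.5]
```

View pics/top2.png

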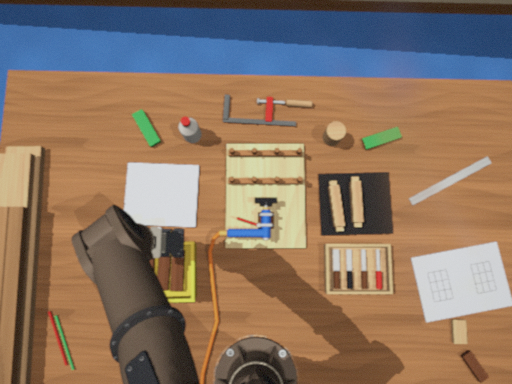

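The rack is empty, all the offcuts are in the crate and both rails are where they were. I take rail A at pixel (336,205) first.

```bash
python3 -m creep '[{"twist":[0,0,-0.6],"translation":[-66,-264,-10],"hand":0.48},{"twist":[0,0,-0.6],"translation":[-66,-264,-10],"hand":0.48},{"twist":[0,0,-0.6],"translation":[-66,-264,-10],"hand":0.48},{"twist":[0,0,-0.6],"translation":[-66,-264,-10],"hand":0.48},{"twist":[0,0,-0.6],"translation":[-66,-264,-10],"hand":0.48},{"twist":[0,0,-0.6],"translation":[-66,-264,-10],"hand":0.48},{"twist":[0,0,-0.6],"translation":[-66,-264,-10],"hand":0.48},{"twist":[0,0,-0.6],"translation":[-66,-264,-10],"hand":0.48}]'
python3 -m creep '[{"twist":[0,0,-0.6],"translation":[-48,-266,10],"hand":0.48},{"twist":[0,0,-0.6],"translation":[-48,-266,10],"hand":0.48},{"twist":[0,0,-0.6],"translation":[-48,-266,10],"hand":0.48},{"twist":[0,0,-0.6],"translation":[-48,-266,10],"hand":0.48},{"twist":[0,0,-0.6],"translation":[-48,-266,10],"hand":0.48},{"twist":[0,0,-0.6],"translation":[-48,-266,10],"hand":0.48},{"twist":[0,0,-0.6],"translation":[-48,-266,10],"hand":0.48},{"twist":[0,0,-0.6],"translation":[-48,-266,10],"hand":0.48}]'
python3 -m creep '[{"twist":[0,0,0],"translation":[0,0,0],"hand":0.48},{"twist":[0,0,0],"translation":[0,0,0],"hand":0.48}]'
```

```text
clock: 16.28
eef_pos: [0.4663, 0.0162, 0.1702]
eef_rot: [-3.14, 0.003, -3.089]
contact_force: [-0.0, 0.6, 0.5]
finger_gap: 0.0441
clock: 16.95
eef_pos: [0.5292, -0.2462, 0.1596]
eef_rot: [-3.138, 0.001, -3.024]
contact_force: [0.1, 0.6, -0.3]
finger_gap: 0.0441
clock: 17.12
eef_pos: [0.5292, -0.239, 0.1591]
eef_rot: [3.14, 0.0, -3.017]
contact_force: [-0.2, -0.7, 0.4]
finger_gap: 0.0441
```

```bash
python3 -m creep '[{"twist":[0,0,0],"translation":[0,-4.5,35],"hand":0.48},{"twist":[0,0,0],"translation":[0,-4.5,70],"hand":0.48},{"twist":[0,0,0],"translation":[0,-4.5,105],"hand":0.48},{"twist":[0,0,0],"translation":[0,-4.5,130],"hand":0.48},{"twist":[0,0,0],"translation":[0,-4.5,144],"hand":0.48},{"twist":[0,0,0],"translation":[0,-4.5,144],"hand":0.48},{"twist":[0,0,0],"translation":[0,-4.5,144],"hand":0.48}]'
python3 -m creep '[{"twist":[0,0,0],"translation":[0,0,0],"hand":0.2},{"twist":[0,0,0],"translation":[0,0,0],"hand":0.2},{"twist":[0,0,0],"translation":[0,0,0],"hand":0.2},{"twist":[0,0,0],"translation":[0,0,0],"hand":0.2},{"twist":[0,0,0],"translation":[0,0,-40],"hand":0.2},{"twist":[0,0,0],"translation":[0,0,-80],"hand":0.2},{"twist":[0,0,0],"translation":[0,0,-120],"hand":0.2},{"twist":[0,0,0],"translation":[0,0,-120],"hand":0.2}]' 25
```

```text
clock: 17.7
eef_pos: [0.5296, -0.2432, 0.015]
eef_rot: [3.14, -0.001, -3.016]
contact_force: [-0.5, -0.1, 0.2]
finger_gap: 0.0442
clock: 18.37
eef_pos: [0.5335, -0.2473, 0.1432]
eef_rot: [-3.136, 0.011, -3.019]
contact_force: [1.6, -0.1, -0.5]
finger_gap: 0.0303
```

```bash
python3 -m creep '[{"twist":[0,0,0.5],"translation":[-150,277,0],"hand":0.2},{"twist":[0,0,1.05],"translation":[-150,277,0],"hand":0.2},{"twist":[0,0,1.05],"translation":[-150,277,0],"hand":0.2},{"twist":[0,0,1.05],"translation":[-150,277,0],"hand":0.2},{"twist":[0,0,1.05],"translation":[-150,277,0],"hand":0.2},{"twist":[0,0,1.05],"translation":[-150,277,0],"hand":0.2},{"twist":[0,0,1.05],"translation":[-150,277,0],"hand":0.2},{"twist":[0,0,1.05],"translation":[-150,277,0],"hand":0.2}]'
python3 -m creep '[{"twist":[0,0,0],"translation":[0,0,0],"hand":0.2},{"twist":[0,0,0],"translation":[0,0,0],"hand":0.2},{"twist":[0,0,0],"translation":[0,0,0],"hand":0.2}]'
```

```text
clock: 19.03
eef_pos: [0.6455, 0.0549, 0.1355]
eef_rot: [3.139, 0.002, -3.123]
contact_force: [0.5, 0.9, -0.0]
finger_gap: 0.0296
clock: 19.28
eef_pos: [0.6441, 0.0471, 0.1353]
eef_rot: [-3.141, 0.0, -3.129]
contact_force: [-0.6, -1.5, -1.1]
finger_gap: 0.0296
```

```bash
python3 -m creep '[{"twist":[0,0,0],"translation":[0,3,20],"hand":0.2},{"twist":[0,0,0],"translation":[0,3,50],"hand":0.2},{"twist":[0,0,0],"translation":[0,3,70],"hand":0.2},{"twist":[0,0,0],"translation":[0,3,80],"hand":0.2},{"twist":[0,0,0],"translation":[0,3,88],"hand":0.2},{"twist":[0,0,0],"translation":[0,3,88],"hand":0.2},{"twist":[0,0,0],"translation":[0,3,88],"hand":0.2}]'
```

```text
clock: 19.87
eef_pos: [0.6449, 0.05, 0.0478]
eef_rot: [-3.141, 0.001, -3.13]
contact_force: [0.7, 0.0, -0.2]
finger_gap: 0.03
```

Now I lower the last bit, release, rise and look again before fetching rail B.

```bash
python3 -m creep '[{"twist":[0,0,0],"translation":[0,0,1],"hand":0.2},{"twist":[0,0,0],"translation":[0,0,1.5],"hand":0.45},{"twist":[0,0,0],"translation":[0,0,1.5],"hand":0.45},{"twist":[0,0,0],"translation":[0,0,1.5],"hand":0.45},{"twist":[0,0,0],"translation":[0,0,-30],"hand":0.45},{"twist":[0,0,0],"translation":[0,0,-70],"hand":0.48},{"twist":[0,0,0],"translation":[0,0,-110],"hand":0.48},{"twist":[0,0,0],"translation":[0,0,-110],"hand":0.48}]'
python3 -m creep '[{"twist":[0,0,0],"translation":[60,-165,0],"hand":0.48},{"twist":[0,0,0],"translation":[60,-165,0],"hand":0.48},{"twist":[0,0,0],"translation":[60,-165,0],"hand":0.48},{"twist":[0,0,0],"translation":[60,-165,0],"hand":0.48},{"twist":[0,0,0],"translation":[60,-165,0],"hand":0.48}]'
python3 - <<'E'
from h import *
p,d=capture("top");cv2.imwrite("pics/top3.png",p)
for r in rects(p,(8,50,130),(32,200,255),39,(322,172,388,237)):print(np.round(r[0]),*r[1:])
cv2.imwrite("pics/c3.png",cv2.resize(p[130:250,215:400],None,fx=4,fy=4))
E
```

```text
clock: 20.53
eef_pos: [0.6488, 0.0512, 0.1654]
eef_rot: [3.14, 0.012, -3.129]
contact_force: [1.9, 0.1, 1.1]
finger_gap: 0.0438
clock: 20.95
eef_pos: [0.5835, -0.1234, 0.1576]
eef_rot: [-3.137, -0.0, -3.137]
contact_force: [-0.5, -1.5, 1.0]
finger_gap: 0.0437
[357. 202.] [ 544.6 -307.8] 0.8 [ 34.3 157.3]
```

View pics/c3.png

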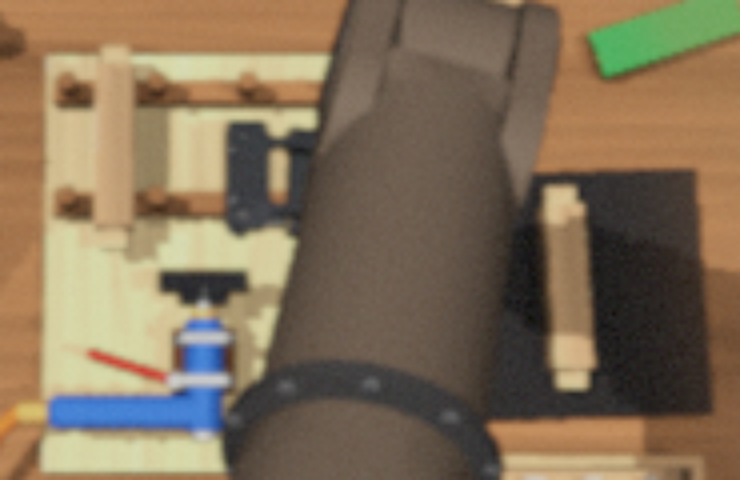

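Rail A lies square in lane 2 (crop 115,145) and rail B is unmoved (crop 568,290). I fetch B.

```bash
python3 -m creep '[{"twist":[0,0,-0.28],"translation":[39,-185,0],"hand":0.48},{"twist":[0,0,-0.28],"translation":[39,-185,0],"hand":0.48},{"twist":[0,0,-0.28],"translation":[39,-185,0],"hand":0.48},{"twist":[0,0,-0.28],"translation":[39,-185,0],"hand":0.48},{"twist":[0,0,-0.28],"translation":[39,-185,0],"hand":0.48},{"twist":[0,0,-0.28],"translation":[39,-185,0],"hand":0.48},{"twist":[0,0,-0.28],"translation":[39,-185,0],"hand":0.48},{"twist":[0,0,-0.28],"translation":[39,-185,0],"hand":0.48}]'
```

```text
clock: 21.67
eef_pos: [0.5505, -0.2988, 0.1568]
eef_rot: [3.141, 0.0, -3.098]
contact_force: [-0.5, 1.4, 0.3]
finger_gap: 0.0441
```

```bash
python3 -m creep '[{"twist":[0,0,0],"translation":[6,-7.7,35],"hand":0.48},{"twist":[0,0,0],"translation":[6,-7.7,70],"hand":0.48},{"twist":[0,0,0],"translation":[6,-7.7,105],"hand":0.48},{"twist":[0,0,0],"translation":[6,-7.7,130],"hand":0.48},{"twist":[0,0,0],"translation":[6,-7.7,141.5],"hand":0.48},{"twist":[0,0,0],"translation":[6,-7.7,141.5],"hand":0.48},{"twist":[0,0,0],"translation":[6,-7.7,141.5],"hand":0.48}]'
python3 -m creep '[{"twist":[0,0,0],"translation":[0,0,0],"hand":0.2},{"twist":[0,0,0],"translation":[0,0,0],"hand":0.2},{"twist":[0,0,0],"translation":[0,0,0],"hand":0.2},{"twist":[0,0,0],"translation":[0,0,0],"hand":0.2},{"twist":[0,0,0],"translation":[0,0,-40],"hand":0.2},{"twist":[0,0,0],"translation":[0,0,-80],"hand":0.2},{"twist":[0,0,0],"translation":[0,0,-120],"hand":0.2},{"twist":[0,0,0],"translation":[0,0,-120],"hand":0.2}]' 25
```

```text
clock: 22.25
eef_pos: [0.5451, -0.3071, 0.0159]
eef_rot: [3.141, 0.0, -3.097]
contact_force: [0.7, 0.5, 0.0]
finger_gap: 0.0438
clock: 22.92
eef_pos: [0.5481, -0.3108, 0.1441]
eef_rot: [-3.136, 0.011, -3.1]
contact_force: [1.9, -1.4, -0.1]
finger_gap: 0.0303
```

```bash
python3 -m creep '[{"twist":[0,0,0.27],"translation":[-110,213,0],"hand":0.2},{"twist":[0,0,0.27],"translation":[-110,213,0],"hand":0.2},{"twist":[0,0,0.27],"translation":[-110,213,0],"hand":0.2},{"twist":[0,0,0.27],"translation":[-110,213,0],"hand":0.2},{"twist":[0,0,0.27],"translation":[-110,213,0],"hand":0.2},{"twist":[0,0,0.27],"translation":[-110,213,0],"hand":0.2},{"twist":[0,0,0.27],"translation":[-110,213,0],"hand":0.2},{"twist":[0,0,0.27],"translation":[-110,213,0],"hand":0.2}]'
python3 -m creep '[{"twist":[0,0,0],"translation":[0,0,0],"hand":0.2},{"twist":[0,0,0],"translation":[0,0,0],"hand":0.2}]'
```

```text
clock: 23.58
eef_pos: [0.646, -0.0875, 0.1355]
eef_rot: [3.141, 0.001, -3.122]
contact_force: [-0.6, -0.1, -0.7]
finger_gap: 0.03
clock: 23.75
eef_pos: [0.6446, -0.0926, 0.1357]
eef_rot: [-3.141, 0.0, -3.13]
contact_force: [-0.4, -0.5, -0.1]
finger_gap: 0.0294
```

```bash
python3 -m creep '[{"twist":[0,0,0],"translation":[-1,2.5,20],"hand":0.2},{"twist":[0,0,0],"translation":[-1,2.5,50],"hand":0.2},{"twist":[0,0,0],"translation":[-1,2.5,70],"hand":0.2},{"twist":[0,0,0],"translation":[-1,2.5,80],"hand":0.2},{"twist":[0,0,0],"translation":[-1,2.5,87],"hand":0.2},{"twist":[0,0,0],"translation":[-1,2.5,87],"hand":0.2},{"twist":[0,0,0],"translation":[-1,2.5,88],"hand":0.2}]'
python3 -m creep '[{"twist":[0,0,0],"translation":[0,0,0.5],"hand":0.2},{"twist":[0,0,0],"translation":[0,0,0.5],"hand":0.45},{"twist":[0,0,0],"translation":[0,0,0.5],"hand":0.45},{"twist":[0,0,0],"translation":[0,0,0.5],"hand":0.45},{"twist":[0,0,0],"translation":[0,0,-30],"hand":0.45},{"twist":[0,0,0],"translation":[0,0,-70],"hand":0.48},{"twist":[0,0,0],"translation":[0,0,-100],"hand":0.48},{"twist":[0,0,0],"translation":[0,0,-100],"hand":0.48}]'
python3 -m creep '[{"twist":[0,0,3.75],"translation":[50,125,0],"hand":0.9},{"twist":[0,0,3.75],"translation":[100,125,0],"hand":0.9},{"twist":[0,0,3.75],"translation":[198,125,0],"hand":0.9},{"twist":[0,0,3.75],"translation":[198,125,0],"hand":0.9},{"twist":[0,0,3.75],"translation":[198,125,0],"hand":0.9},{"twist":[0,0,3.75],"translation":[198,125,0],"hand":0.9},{"twist":[0,0,3.75],"translation":[198,125,0],"hand":0.9},{"twist":[0,0,3.75],"translation":[198,125,0],"hand":1}]'
```

```text
clock: 24.33
eef_pos: [0.6466, -0.0892, 0.0484]
eef_rot: [-3.141, 0.001, -3.129]
contact_force: [-1.2, 1.0, 0.4]
finger_gap: 0.0297
clock: 25.0
eef_pos: [0.6498, -0.0889, 0.1546]
eef_rot: [-3.141, 0.01, -3.128]
contact_force: [1.8, -0.6, -0.4]
finger_gap: 0.044
clock: 25.67
eef_pos: [0.4445, 0.0352, 0.1478]
eef_rot: [3.14, -0.001, 2.766]
contact_force: [2.3, 0.3, 0.6]
finger_gap: 0.0855
```

```bash
python3 -m creep '[{"twist":[0,0,1.1],"translation":[0,0,0],"hand":1},{"twist":[0,0,2.2],"translation":[0,0,0],"hand":1},{"twist":[0,0,3.3],"translation":[0,0,0],"hand":1},{"twist":[0,0,4.4],"translation":[0,0,0],"hand":1},{"twist":[0,0,5.5],"translation":[0,0,0],"hand":1},{"twist":[0,0,6.6],"translation":[0,0,0],"hand":1},{"twist":[0,0,7.7],"translation":[0,0,0],"hand":1},{"twist":[0,0,8.8],"translation":[0,0,0],"hand":1}]'
python3 -m creep '[{"twist":[0,0,1.1],"translation":[0,0,0],"hand":1},{"twist":[0,0,2.2],"translation":[0,0,0],"hand":1},{"twist":[0,0,2.47],"translation":[0,0,0],"hand":1},{"twist":[0,0,2.47],"translation":[0,0,0],"hand":1}]'
python3 - <<'E'
from h import *
print(get_obs()["q"])
a,d=capture("top");b,_=capture("scene")
P=cloud("top",d)*1000
for box in[(232,135,252,195),(275,135,300,195)]:
    Q=P[box[1]:box[3],box[0]:box[2]].reshape(-1,3);Q=Q[(Q[:,2]>62)&(Q[:,2]<80)];print(np.median(Q,0).round(),np.percentile(Q,[3,97],axis=0).round().tolist())
cv2.imwrite("pics/m4.png",np.hstack([cv2.resize(a[130:260,210:320],(400,473)),cv2.resize(b[150:260,180:340],(400,473))]))
E
```

```text
clock: 26.33
eef_pos: [0.448, 0.0337, 0.1479]
eef_rot: [3.14, 0.001, 1.835]
contact_force: [0.1, -0.5, 0.0]
finger_gap: 0.0916
clock: 26.67
eef_pos: [0.4474, 0.0339, 0.1477]
eef_rot: [3.14, 0.001, 1.584]
contact_force: [0.3, -0.7, -0.2]
finger_gap: 0.0919
[-0.75352803  0.27589129  0.69112396  2.12671204 -0.24032611  0.81357531
  0.09816392]
[645.  49.  70.] [[581.0, 34.0, 63.0], [708.0, 81.0, 75.0]]
[645. -89.  70.] [[583.0, -119.0, 64.0], [708.0, -53.0, 76.0]]
```

View pics/m4.png

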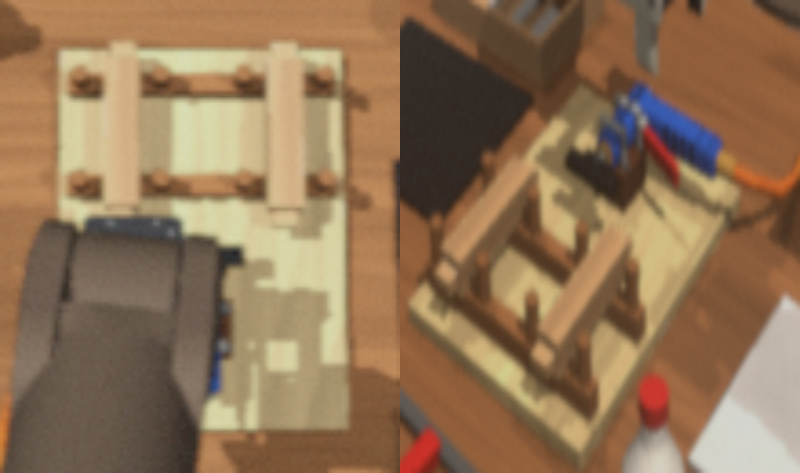

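Both rails lie level in lanes 2 and 0, tops at 70 mm and centred at x 645. Before squeezing, I cross-check the grip and trigger positions from the scene view.

```bash
python3 - <<'E'
from h import *
g=lambda x,y,z:(onz("scene",(x-400)*.4+179.8,y*.2326+149.7,z)[:2]*1000).round(1)
print("trig tip",g(677,180,.068),"root",g(645,128,.072),"grip end top edges",g(722,145,.079),g(740,170,.065), "grip root", g(640,88,.079))
E
```

```text
trig tip [486.7  71. ] root [461.3   7. ] grip end top edges [433.4  99.4] [429.  122.7] grip root [430.8 -22.2]
```

```bash
python3 -m creep '[{"twist":[0,0,0],"translation":[5,-1.5,0],"hand":1},{"twist":[0,0,0],"translation":[5,-1.5,25],"hand":1},{"twist":[0,0,0],"translation":[5,-1.5,50],"hand":1},{"twist":[0,0,0],"translation":[5,-1.5,70],"hand":1},{"twist":[0,0,0],"translation":[5,-1.5,90],"hand":1},{"twist":[0,0,0],"translation":[5,-1.5,101.5],"hand":1},{"twist":[0,0,0],"translation":[5,-1.5,101.5],"hand":1},{"twist":[0,0,0],"translation":[5,-1.5,101.5],"hand":1}]' 30
```

```text
clock: 27.43
eef_pos: [0.4445, 0.0391, 0.0458]
eef_rot: [-3.14, 0.0, 1.584]
contact_force: [0.1, 1.0, 0.7]
finger_gap: 0.092
```

```bash
python3 - <<'E'
from h import *
a,d=capture("scene");cv2.imwrite("pics/s5.png",cv2.resize(a[100:260,200:400],(800,640))[:600])
E
```

```text
(no output)
```

View pics/s5.png

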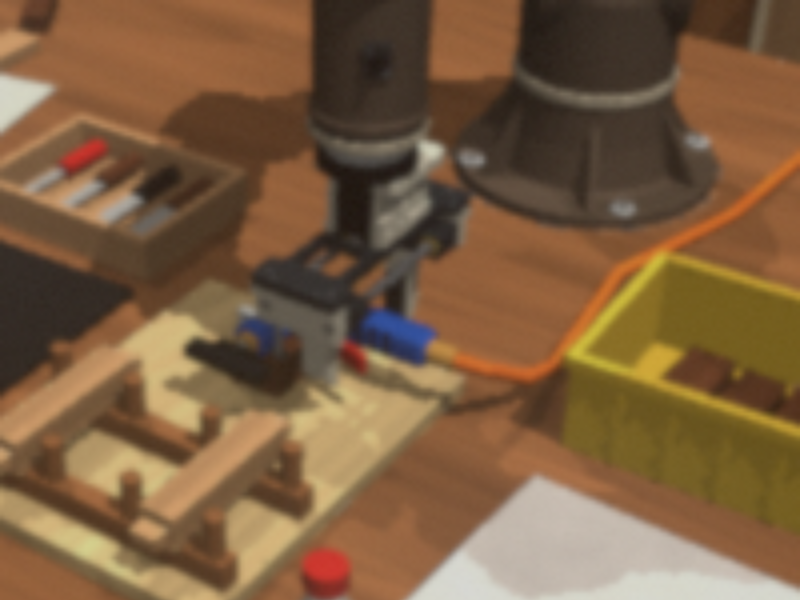

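The front finger stands ahead of the red trigger, with its tip visible at (355,355), and the other finger is behind the grip. No offcut remains on the station. I squeeze now.

```bash
python3 -m creep '[{"twist":[0,0,0],"translation":[0,0,0],"hand":0.35},{"twist":[0,0,0],"translation":[0,0,0],"hand":0.35},{"twist":[0,0,0],"translation":[0,0,0],"hand":0.35},{"twist":[0,0,0],"translation":[0,0,0],"hand":0.35},{"twist":[0,0,0],"translation":[0,0,0],"hand":0.35},{"twist":[0,0,0],"translation":[0,0,0],"hand":0.35}]' 30
```

```text
clock: 27.98
eef_pos: [0.4469, 0.0397, 0.0466]
eef_rot: [3.138, -0.001, 1.584]
contact_force: [6.0, 2.6, -0.6]
finger_gap: 0.0563
```

```bash
python3 -m creep '[{"twist":[0,0,0],"translation":[0,0,0],"hand":0.35},{"twist":[0,0,0],"translation":[0,0,0],"hand":0.35},{"twist":[0,0,0],"translation":[0,0,0],"hand":0.35},{"twist":[0,0,0],"translation":[0,0,0],"hand":0.35},{"twist":[0,0,0],"translation":[0,0,0],"hand":0.35},{"twist":[0,0,0],"translation":[0,0,0],"hand":0.35}]'
```

```text
clock: 28.48
eef_pos: [0.4436, 0.04, 0.0463]
eef_rot: [-3.14, -0.002, 1.584]
contact_force: [-4.9, 3.2, 13.9]
finger_gap: 0.0406
```

```bash
python3 -m creep '[{"twist":[0,0,0],"translation":[0,0,0],"hand":0.35},{"twist":[0,0,0],"translation":[0,0,0],"hand":0.35},{"twist":[0,0,0],"translation":[0,0,0],"hand":0.35},{"twist":[0,0,0],"translation":[0,0,0],"hand":0.35},{"twist":[0,0,0],"translation":[0,0,0],"hand":0.35},{"twist":[0,0,0],"translation":[0,0,0],"hand":0.35},{"twist":[0,0,0],"translation":[0,0,0],"hand":0.35},{"twist":[0,0,0],"translation":[0,0,0],"hand":0.35}]'
python3 -m creep '[{"twist":[0,0,0],"translation":[0,0,0],"hand":0.35},{"twist":[0,0,0],"translation":[0,0,0],"hand":1},{"twist":[0,0,0],"translation":[0,0,0],"hand":1},{"twist":[0,0,0],"translation":[0,0,0],"hand":1},{"twist":[0,0,0],"translation":[0,0,0],"hand":1},{"twist":[0,0,0],"translation":[0,0,0],"hand":1},{"twist":[0,0,0],"translation":[0,0,0],"hand":1},{"twist":[0,0,0],"translation":[0,0,0],"hand":1}]'
python3 -m creep '[{"twist":[0,0,0],"translation":[0,0,0],"hand":1},{"twist":[0,0,0],"translation":[0,0,0],"hand":1},{"twist":[0,0,0],"translation":[0,0,-20],"hand":1},{"twist":[0,0,0],"translation":[0,0,-60],"hand":1},{"twist":[0,0,0],"translation":[0,0,-100],"hand":1},{"twist":[0,0,0],"translation":[0,0,-120],"hand":1},{"twist":[0,0,0],"translation":[30,0,-120],"hand":1},{"twist":[0,0,0],"translation":[30,0,-120],"hand":1}]'
python3 - <<'E'
from h import *
a,d=capture("top");b,_=capture("scene");P=cloud("top",d)*1000
for box in[(232,135,252,195),(275,135,300,195)]:
    Q=P[box[1]:box[3],box[0]:box[2]].reshape(-1,3);Q=Q[(Q[:,2]>62)&(Q[:,2]<80)];print(len(Q),np.median(Q,0).round(),np.percentile(Q,[3,97],axis=0).round().tolist())
cv2.imwrite("pics/m6.png",np.hstack([cv2.resize(a[130:260,210:320],(400,473)),cv2.resize(b[150:260,180:340],(400,473))]))
E
```

```text
clock: 29.15
eef_pos: [0.4436, 0.04, 0.0463]
eef_rot: [-3.14, -0.002, 1.584]
contact_force: [-4.8, 3.6, 11.9]
finger_gap: 0.0403
clock: 29.82
eef_pos: [0.4442, 0.0392, 0.0458]
eef_rot: [-3.14, -0.0, 1.583]
contact_force: [-1.1, -0.1, 0.4]
finger_gap: 0.0826
clock: 30.48
eef_pos: [0.4452, 0.0737, 0.1672]
eef_rot: [3.139, -0.003, 1.587]
contact_force: [-0.1, -0.2, 0.3]
finger_gap: 0.0918
454 [645.  49.  69.] [[582.0, 34.0, 64.0], [708.0, 81.0, 75.0]]
507 [644. -89.  70.] [[580.0, -119.0, 63.0], [708.0, -52.0, 76.0]]
```

View pics/m6.png

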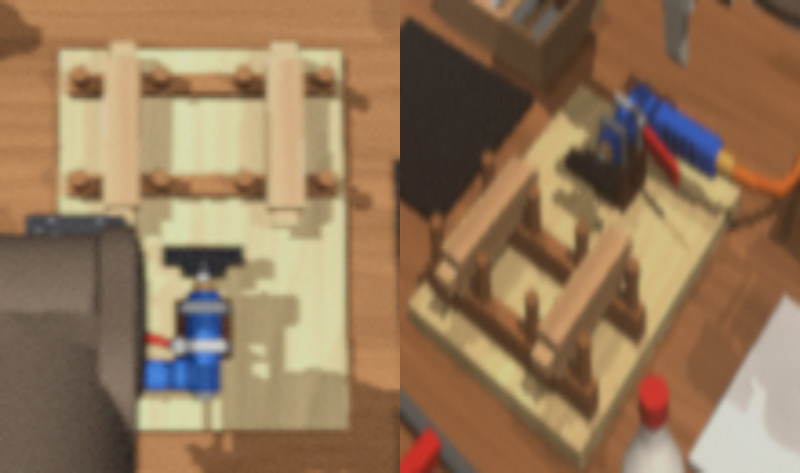

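Trigger sprang back (scene crop 660,155) and both rails still lie in their lanes. Fully squeezed for about 1.1 s. Now rail A goes to the glue board.

```bash
python3 -m creep '[{"twist":[0,0,-1.1],"translation":[-3,30,0],"hand":0.48},{"twist":[0,0,-2.2],"translation":[-6,60,0],"hand":0.48},{"twist":[0,0,-3.3],"translation":[-9,90,0],"hand":0.48},{"twist":[0,0,-4.4],"translation":[-12,110,0],"hand":0.48},{"twist":[0,0,-5.5],"translation":[-15,130,0],"hand":0.48},{"twist":[0,0,-6.6],"translation":[-18,160,0],"hand":0.48},{"twist":[0,0,-7.7],"translation":[-21,180,0],"hand":0.48},{"twist":[0,0,-8.8],"translation":[-25,203,0],"hand":0.48}]'
python3 -m creep '[{"twist":[0,0,-1.1],"translation":[0,0,0],"hand":0.48},{"twist":[0,0,-2.2],"translation":[0,0,0],"hand":0.48},{"twist":[0,0,-3.3],"translation":[0,0,0],"hand":0.48},{"twist":[0,0,-4.4],"translation":[0,0,0],"hand":0.48},{"twist":[0,0,-5.5],"translation":[0,0,0],"hand":0.48},{"twist":[0,0,-6.2],"translation":[0,0,0],"hand":0.48},{"twist":[0,0,-6.2],"translation":[0,0,0],"hand":0.48},{"twist":[0,0,-6.2],"translation":[0,0,0],"hand":0.48}]'
```

```text
clock: 31.25
eef_pos: [0.648, 0.0455, 0.1647]
eef_rot: [-3.14, -0.002, 2.509]
contact_force: [0.1, 0.5, 0.4]
finger_gap: 0.0457
clock: 31.92
eef_pos: [0.6472, 0.0456, 0.1652]
eef_rot: [-3.141, -0.001, -3.133]
contact_force: [-0.4, -0.4, -0.9]
finger_gap: 0.0442
```

```bash
python3 -m creep '[{"twist":[0,0,0],"translation":[2,4.5,0],"hand":0.48},{"twist":[0,0,0],"translation":[2,4.5,35],"hand":0.48},{"twist":[0,0,0],"translation":[2,4.5,70],"hand":0.48},{"twist":[0,0,0],"translation":[2,4.5,95],"hand":0.48},{"twist":[0,0,0],"translation":[2,4.5,110],"hand":0.48},{"twist":[0,0,0],"translation":[2,4.5,118],"hand":0.48},{"twist":[0,0,0],"translation":[2,4.5,118],"hand":0.48},{"twist":[0,0,0],"translation":[2,4.5,118],"hand":0.48}]'
python3 -m creep '[{"twist":[0,0,0],"translation":[0,0,0],"hand":0.2},{"twist":[0,0,0],"translation":[0,0,0],"hand":0.2},{"twist":[0,0,0],"translation":[0,0,0],"hand":0.2},{"twist":[0,0,0],"translation":[0,0,0],"hand":0.2},{"twist":[0,0,0],"translation":[0,0,-40],"hand":0.2},{"twist":[0,0,0],"translation":[0,0,-80],"hand":0.2},{"twist":[0,0,0],"translation":[0,0,-120],"hand":0.2},{"twist":[0,0,0],"translation":[0,0,-120],"hand":0.2}]' 25
python3 -m creep '[{"twist":[0,0,0.2],"translation":[87,150,0],"hand":0.2},{"twist":[0,0,0.2],"translation":[87,150,0],"hand":0.2},{"twist":[0,0,0.2],"translation":[87,150,0],"hand":0.2},{"twist":[0,0,0.2],"translation":[87,150,0],"hand":0.2},{"twist":[0,0,0.2],"translation":[87,150,0],"hand":0.2},{"twist":[0,0,0.2],"translation":[87,150,0],"hand":0.2},{"twist":[0,0,0.2],"translation":[87,150,0],"hand":0.2}]'
python3 -m creep '[{"twist":[0,0,0.1],"translation":[0,150,0],"hand":0.2},{"twist":[0,0,0.1],"translation":[0,150,0],"hand":0.2},{"twist":[0,0,0.1],"translation":[0,150,0],"hand":0.2},{"twist":[0,0,0.1],"translation":[0,150,0],"hand":0.2},{"twist":[0,0,0.1],"translation":[0,150,0],"hand":0.2},{"twist":[0,0,0.1],"translation":[0,150,0],"hand":0.2},{"twist":[0,0,0.1],"translation":[0,150,0],"hand":0.2},{"twist":[0,0,0.1],"translation":[0,150,0],"hand":0.2}]'
```

```text
clock: 32.58
eef_pos: [0.6459, 0.0512, 0.0483]
eef_rot: [-3.141, 0.0, -3.13]
contact_force: [0.9, -0.2, 0.1]
finger_gap: 0.0441
clock: 33.25
eef_pos: [0.6501, 0.051, 0.1767]
eef_rot: [3.14, 0.013, -3.13]
contact_force: [1.9, -0.8, -0.3]
finger_gap: 0.0298
clock: 33.83
eef_pos: [0.5567, 0.2004, 0.1681]
eef_rot: [3.142, 0.0, 3.134]
contact_force: [0.3, -0.5, -0.2]
finger_gap: 0.0297
clock: 34.5
eef_pos: [0.5594, 0.3471, 0.168]
eef_rot: [-3.14, 0.001, 3.119]
contact_force: [0.5, -0.4, -1.0]
finger_gap: 0.0299
```

```bash
python3 -m creep '[{"twist":[0,0,0],"translation":[0,5,35],"hand":0.2},{"twist":[0,0,0],"translation":[0,5,70],"hand":0.2},{"twist":[0,0,0],"translation":[0,5,105],"hand":0.2},{"twist":[0,0,0],"translation":[0,5,130],"hand":0.2},{"twist":[0,0,0],"translation":[0,5,143],"hand":0.2},{"twist":[0,0,0],"translation":[0,5,149],"hand":0.2},{"twist":[0,0,0],"translation":[0,5,150],"hand":0.2},{"twist":[0,0,0],"translation":[0,5,150],"hand":0.2}]'
```

```text
clock: 35.17
eef_pos: [0.5594, 0.3543, 0.0191]
eef_rot: [3.141, 0.001, 3.121]
contact_force: [-0.1, -0.1, 0.2]
finger_gap: 0.0298
```

```bash
python3 -m creep '[{"twist":[0,0,0],"translation":[0,0,1.3],"hand":0.2},{"twist":[0,0,0],"translation":[0,0,1.3],"hand":0.48},{"twist":[0,0,0],"translation":[0,0,1.3],"hand":0.48},{"twist":[0,0,0],"translation":[0,0,1.3],"hand":0.48},{"twist":[0,0,0],"translation":[0,0,-40],"hand":0.48},{"twist":[0,0,0],"translation":[0,0,-80],"hand":0.48},{"twist":[0,0,0],"translation":[0,0,-120],"hand":0.48},{"twist":[0,0,0],"translation":[0,0,-150],"hand":0.48}]'
python3 -m creep '[{"twist":[0,0,-0.2],"translation":[0,-250,0],"hand":0.48},{"twist":[0,0,-0.3],"translation":[0,-250,0],"hand":0.48},{"twist":[0,0,-0.3],"translation":[0,-250,0],"hand":0.48},{"twist":[0,0,-0.3],"translation":[0,-250,0],"hand":0.48},{"twist":[0,0,-0.3],"translation":[0,-250,0],"hand":0.48},{"twist":[0,0,-0.3],"translation":[0,-250,0],"hand":0.48},{"twist":[0,0,-0.3],"translation":[0,-250,0],"hand":0.48},{"twist":[0,0,-0.3],"translation":[0,-250,0],"hand":0.48}]'
python3 - <<'E'
from h import *
a,d=capture("top");P=cloud("top",d)*1000;cv2.imwrite("pics/top7.png",a)
for box,lo,hi in[((275,135,300,195),62,80),((115,155,205,235),30,50)]:
    Q=P[box[1]:box[3],box[0]:box[2]].reshape(-1,3);Q=Q[(Q[:,2]>lo)&(Q[:,2]<hi)];print(len(Q),np.median(Q,0).round(),np.percentile(Q,[3,97],axis=0).round().tolist())
E
```

```text
clock: 35.83
eef_pos: [0.559, 0.3554, 0.1718]
eef_rot: [3.14, 0.003, 3.122]
contact_force: [1.1, -0.0, -0.5]
finger_gap: 0.0437
clock: 36.5
eef_pos: [0.5537, 0.1017, 0.1686]
eef_rot: [-3.141, 0.001, -3.135]
contact_force: [-1.0, 0.9, -0.4]
finger_gap: 0.0442
504 [642. -89.  70.] [[580.0, -119.0, 63.0], [706.0, -52.0, 76.0]]
444 [557. 351.  38.] [[492.0, 338.0, 31.0], [621.0, 367.0, 43.0]]
```

```bash
python3 -m creep '[{"twist":[0,0,-0.1],"translation":[-90,-191,0],"hand":0.48},{"twist":[0,0,-0.1],"translation":[-90,-191,0],"hand":0.48},{"twist":[0,0,-0.1],"translation":[-90,-191,0],"hand":0.48},{"twist":[0,0,-0.1],"translation":[-90,-191,0],"hand":0.48},{"twist":[0,0,-0.1],"translation":[-90,-191,0],"hand":0.48},{"twist":[0,0,-0.1],"translation":[-90,-191,0],"hand":0.48},{"twist":[0,0,-0.1],"translation":[-90,-191,0],"hand":0.48},{"twist":[0,0,-0.1],"translation":[-90,-191,0],"hand":0.48}]'
```

```text
clock: 37.22
eef_pos: [0.646, -0.0828, 0.1675]
eef_rot: [3.14, -0.001, -3.117]
contact_force: [0.3, 1.2, -0.9]
finger_gap: 0.0441
```

```bash
python3 -m creep '[{"twist":[0,0,0.05],"translation":[0,-6.5,0],"hand":0.48},{"twist":[0,0,0.05],"translation":[0,-6.5,35],"hand":0.48},{"twist":[0,0,0.05],"translation":[0,-6.5,70],"hand":0.48},{"twist":[0,0,0.05],"translation":[0,-6.5,95],"hand":0.48},{"twist":[0,0,0.05],"translation":[0,-6.5,110],"hand":0.48},{"twist":[0,0,0.05],"translation":[0,-6.5,120],"hand":0.48},{"twist":[0,0,0.05],"translation":[0,-6.5,120],"hand":0.48},{"twist":[0,0,0.05],"translation":[0,-6.5,120],"hand":0.48}]'
python3 -m creep '[{"twist":[0,0,0],"translation":[0,0,0],"hand":0.2},{"twist":[0,0,0],"translation":[0,0,0],"hand":0.2},{"twist":[0,0,0],"translation":[0,0,0],"hand":0.2},{"twist":[0,0,0],"translation":[0,0,0],"hand":0.2},{"twist":[0,0,0],"translation":[0,0,-40],"hand":0.2},{"twist":[0,0,0],"translation":[0,0,-80],"hand":0.2},{"twist":[0,0,0],"translation":[0,0,-120],"hand":0.2},{"twist":[0,0,0],"translation":[0,0,-120],"hand":0.2}]' 25
python3 -m creep '[{"twist":[0,0,0.2],"translation":[82,183,0],"hand":0.2},{"twist":[0,0,0.2],"translation":[82,183,0],"hand":0.2},{"twist":[0,0,0.2],"translation":[82,183,0],"hand":0.2},{"twist":[0,0,0.2],"translation":[82,183,0],"hand":0.2},{"twist":[0,0,0.2],"translation":[82,183,0],"hand":0.2},{"twist":[0,0,0.2],"translation":[82,183,0],"hand":0.2},{"twist":[0,0,0.2],"translation":[82,183,0],"hand":0.2},{"twist":[0,0,0.2],"translation":[82,183,0],"hand":0.2}]'
python3 -m creep '[{"twist":[0,0,0.1],"translation":[0,181,0],"hand":0.2},{"twist":[0,0,0.1],"translation":[0,181,0],"hand":0.2},{"twist":[0,0,0.1],"translation":[0,181,0],"hand":0.2},{"twist":[0,0,0.1],"translation":[0,181,0],"hand":0.2},{"twist":[0,0,0.1],"translation":[0,181,0],"hand":0.2},{"twist":[0,0,0.1],"translation":[0,181,0],"hand":0.2},{"twist":[0,0,0.1],"translation":[0,181,0],"hand":0.2},{"twist":[0,0,0.1],"translation":[0,181,0],"hand":0.2}]'
```

```text
clock: 37.88
eef_pos: [0.6461, -0.0903, 0.0484]
eef_rot: [3.141, 0.0, -3.123]
contact_force: [-0.0, 0.6, 0.5]
finger_gap: 0.0442
clock: 38.55
eef_pos: [0.6502, -0.0926, 0.1768]
eef_rot: [-3.14, 0.013, -3.125]
contact_force: [1.4, -0.7, 0.6]
finger_gap: 0.0301
clock: 39.22
eef_pos: [0.561, 0.0896, 0.1683]
eef_rot: [-3.141, 0.001, 3.138]
contact_force: [0.3, -0.8, -1.1]
finger_gap: 0.0298
clock: 39.88
eef_pos: [0.5624, 0.2683, 0.1678]
eef_rot: [-3.14, 0.0, 3.124]
contact_force: [-0.1, -0.5, 0.3]
finger_gap: 0.0301
```

Before lowering rail B I check that rail A was not knocked.

```bash
python3 - <<'E'
from h import *
a,d=capture("top");b,e=capture("scene")
for n,x in(("top",d),("scene",e)):
    P=cloud(n,x)*1000;Q=P.reshape(-1,3);Q=Q[(Q[:,2]>30)&(Q[:,2]<46)&(abs(Q[:,0]-558)<105)&(abs(Q[:,1]-312)<120)];print(n,len(Q),np.median(Q,0).round(),np.percentile(Q,[3,97],axis=0).round().tolist() if len(Q) else "")
cv2.imwrite("pics/m8.png",np.hstack([cv2.resize(a[130:260,90:240],(400,347)),cv2.resize(b[190:320,270:420],(400,347))]))
E
```

```text
top 0 [nan nan nan] 
scene 527 [568. 359.  39.] [[494.0, 343.0, 31.0], [630.0, 372.0, 42.0]]
  return _methods._mean(a, axis=axis, dtype=dtype,
  ret = um.true_divide(
```

View pics/m8.png

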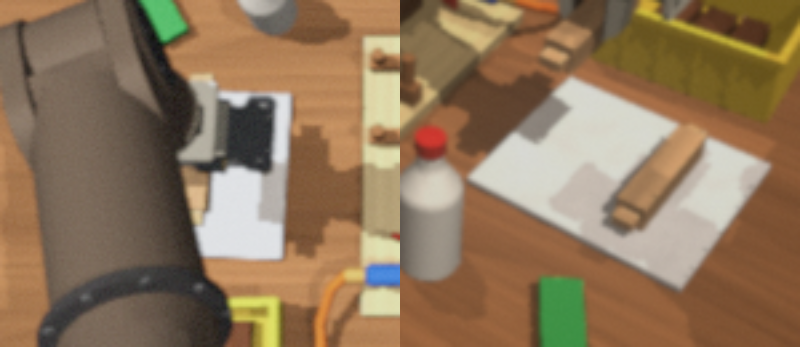

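```bash
python3 -m creep '[{"twist":[0,0,0],"translation":[4,1,35],"hand":0.2},{"twist":[0,0,0],"translation":[4,1,70],"hand":0.2},{"twist":[0,0,0],"translation":[4,1,105],"hand":0.2},{"twist":[0,0,0],"translation":[4,1,130],"hand":0.2},{"twist":[0,0,0],"translation":[4,1,143],"hand":0.2},{"twist":[0,0,0],"translation":[4,1,149],"hand":0.2},{"twist":[0,0,0],"translation":[4,1,150],"hand":0.2},{"twist":[0,0,0],"translation":[4,1,150],"hand":0.2}]'
python3 -m creep '[{"twist":[0,0,0],"translation":[0,0,1],"hand":0.2},{"twist":[0,0,0],"translation":[0,0,1],"hand":0.48},{"twist":[0,0,0],"translation":[0,0,1],"hand":0.48},{"twist":[0,0,0],"translation":[0,0,1],"hand":0.48},{"twist":[0,0,0],"translation":[0,0,-40],"hand":0.48},{"twist":[0,0,0],"translation":[0,0,-80],"hand":0.48},{"twist":[0,0,0],"translation":[0,0,-120],"hand":0.48},{"twist":[0,0,0],"translation":[0,0,-150],"hand":0.48}]'
python3 -m creep '[{"twist":[0,0,0],"translation":[40,-270,0],"hand":0.48},{"twist":[0,0,0],"translation":[40,-270,0],"hand":0.48},{"twist":[0,0,0],"translation":[40,-270,0],"hand":0.48},{"twist":[0,0,0],"translation":[40,-270,0],"hand":0.48},{"twist":[0,0,0],"translation":[40,-270,0],"hand":0.48},{"twist":[0,0,0],"translation":[40,-270,0],"hand":0.48},{"twist":[0,0,0],"translation":[40,-270,0],"hand":0.48},{"twist":[0,0,0],"translation":[40,-270,0],"hand":0.48}]'
python3 - <<'E'
from h import *
a,d=capture("top");P=cloud("top",d)*1000;cv2.imwrite("pics/top9.png",a)
Q=P.reshape(-1,3);Q=Q[(Q[:,2]>30)&(Q[:,2]<46)&(abs(Q[:,0]-558)<115)&(abs(Q[:,1]-312)<125)]
for s in(Q[Q[:,1]>312],Q[Q[:,1]<=312]):print(len(s),np.median(s,0).round(),np.percentile(s,[2,98],axis=0).round().tolist())
def med(u0,v0,u1,v1,a,b):
    Q=P[v0:v1,u0:u1].reshape(-1,3);Q=Q[(Q[:,2]>a)&(Q[:,2]<b)];return np.median(Q,0).round()
print("bottle",med(170,110,205,148,130,170),"blank",med(320,115,352,148,75,95))
E
```

```text
clock: 40.65
eef_pos: [0.5584, 0.2717, 0.019]
eef_rot: [3.141, 0.001, 3.126]
contact_force: [0.0, -0.7, -0.7]
finger_gap: 0.0295
clock: 41.32
eef_pos: [0.5581, 0.2725, 0.1716]
eef_rot: [3.14, 0.003, 3.128]
contact_force: [0.6, 1.0, -0.7]
finger_gap: 0.0441
clock: 41.98
eef_pos: [0.5125, -0.0037, 0.1686]
eef_rot: [-3.14, 0.0, 3.119]
contact_force: [-0.5, 0.2, -0.4]
finger_gap: 0.0442
452 [557. 352.  38.] [[486.0, 337.0, 30.0], [628.0, 367.0, 44.0]]
438 [558. 269.  38.] [[487.0, 255.0, 31.0], [630.0, 284.0, 43.0]]
bottle [757. 218. 149.] blank [ 756. -236.   85.]
```

View pics/top9.png

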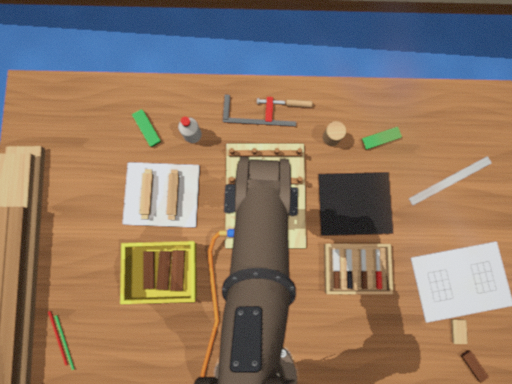

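Both rails lie flat on the board at (146,194) and (172,194), the three offcuts are in the crate at (164,270), and the bystanders have not moved. I hand the job in.

```bash
python3 -c "
from workcell import *
print(close_job())"
```

```text
the job is handed in; nothing more can be done
None
```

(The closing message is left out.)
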